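# Find the high spot of a tube rotator's disc with a dial indicator

## Task

This tube rotator's disc runs out of true. Turn it by its black hub knob, slowly (at most a third of a turn a second), with the dial indicator riding on its rim, find the one place in the whole turn where the needle climbs highest (there is also a lower, false peak), and leave the disc standing still and released at that high spot, needle within one small division of its highest reading. Keep off the indicator and its stand, and leave the other things on the bench where they are.

Things in the scene. Friction and masses are not known exactly. Their poses are not given: they have to be found in the camera images.
- knob (a point): Point on the spindle axis inside the black round hub knob, 36 mm in diameter. Its frame does not turn with the disc: z points outwards along the spindle, which leans 28 degrees from vertical towards the robot; y is level and points away from the indicator. The knob ends 14 mm beyond this point along z; the disc's upper face lies 20 mm below it. The knob is fixed to the disc.
- disc: The aluminium disc, 200 mm wide, 6 mm thick. Origin on the spindle axis 94 mm below knob; z along the spindle; x towards the red dot on its face: it turns with the disc, no stops, light bearing friction (0.05 N m), and stays where it is left. At 72 to 88 mm radius stand eight tube clips, 19 mm high. The dot does not tell where the high spot is: that differs each time.
- needle (a joint): Turn of the dial's black needle (rad): 0 on the red zero dot, positive clockwise from above, always within one turn; one small division is 0.126 rad. It grows with the rim's radius at the stylus. In one disc turn it has one high spot and, half a turn on, a lower false peak, with a low near 0.5 rad before and after. 11 degrees off the high spot it has fallen by one division.
- dial: The dial indicator with its stand, fixed. Origin in the middle of its 80 mm round case, 22 mm thick, lying level, face up, beside the disc; stem and plunger point along +y to the disc's rim; needle 32 mm long. The stand: grey magnetic block 58 x 50 x 55 mm and steel post 12 mm thick, 172 mm high, about 88 mm in x and -32 mm in y from the dial's origin. Not to be touched.
- stylus (a point): Nominal tip of the indicator's plunger, a small red ball, on the disc's rim, 100 mm from the spindle axis on the -y side of knob, 23 mm below that point along its -z; it must not be touched by the robot.
- rig: Ground steel plate, 250 x 430 x 12 mm, heavy and fixed, carrying the tube rotator (white housing, grey cheeks, motor head tilted 28 degrees) and the indicator stand. Origin at the table, under the tilt pivot: the plate reaches from -130 to +120 mm in x and -280 to +150 mm in y; the disc's middle is at (-33, 0, 175) mm.
- driver: Loose screwdriver, orange handle, 150 mm, lying on the plate in front of the indicator; leave alone. Origin at the underside of its middle.
- screw_cup: Loose steel cup, 48 mm wide, 30 mm high, standing on the plate behind the rotator on its +y side; leave alone. Origin under its middle.
- tube_rack: Loose white rack with capped tubes, 75 x 200 mm, 122 mm high, to the robot's left; leave alone. Origin under its middle.
- flask: Loose clear culture flask with blue cap, 75 x 140 mm, 35 mm high, to the left; leave alone. Origin under its middle.
- dishes: Loose stack of three clear dishes, 90 mm wide, 46 mm high, to the right; leave alone. Origin under its middle.
- media: Loose amber bottle with blue cap, 72 mm wide, 150 mm high, to the right; leave alone. Origin under its middle.
- tip_box: Loose blue box of pipette tips, 87 x 124 mm, 77 mm high, far left; leave alone. Origin under its middle.

How it is judged:
By the outcome, as a careful person would: the job done as asked, in the order asked, and still so for the second after the job is handed in, with the robot touching nothing.
It also fails if it takes over 72 s, if anything falls off the work surface, if the arm or the gripper's body presses on something with over 40 N, if the wrist force passes 120 N, or if a joint passes its speed limit or range.

## Robot

A 6-joint arm with a two-finger parallel gripper is mounted at the origin on the work surface. World frame = base frame: x ahead of the robot, y to its left, z up, the work surface at z = 0. Lengths are in m, angles in rad, forces in N, time in s.
With the tool pointing down it reaches from about 0.35 to 0.775 m from the base axis. Payload 7.3 kg.
Tool frame: the origin (TCP) lies at the centre of the arm's flange, where the gripper is bolted on; the fingertips stand 178 mm ahead of it and the grasp point (between the pads) lies 159 mm ahead of it; z points along the fingers, y is the line along which they close (so a half turn about z gives the same grasp; the last joint's range is limited). The gripper opens to 92 mm and grips with 3 to 60 N. Pads are 19 mm wide; open, the fingers measure 130 mm over their backs; the gripper's body (75 mm by 190 mm) begins 47 mm behind the grasp point.
Start: joints at [-1.261, 0.342, 1.524, -0, 1.275, -0.146], TCP at [0.231, -0.471, 0.405] pointing down, gripper open.
Joint ranges: [-2.53, 2.53], [-0.77, 2.02], [0.04, 2.7], [-1, 4.14], [0.28, 2.66], [-3.11, 3.11]. Speed limits (rad/s): [2.57, 2.57, 3.14, 3.14, 3.14, 3.14].

## Interface

Orientations are given as [roll, pitch, yaw] about the fixed x, y, z axes, in that order (R = Rz(yaw) Ry(pitch) Rx(roll)).
In Python, from cell import robot, optics gives the robot as it stands (robot), with the cameras (optics).
- The arm moves only by the shell command python3 drive.py FILE [OPENING] [FORCE], which reads ROWS from the file FILE. ROWS is a JSON list of rows, 1 to 8 of them, each of 6 numbers: dx, dy, dz in a scale on which 1.0 is 0.8 m, then a rotation vector rx, ry, rz in parts of the range, where 1.0 means 2 rad; each row shifts and turns the commanded pose from where the row before left it, along the tool's axes as they then stand; what a row does not reach is not made up. A row lasts 1/12 s, in which the tool goes at most 0.0417 m and 0.125 rad, less where a joint would pass 70% of its speed; a pose out of reach is approached as far as the arm can. OPENING is the finger opening in m, set as the command begins (- or left out keeps the last). The fingers move at their own pace and stop on an object; FORCE is the grip in N (left out, the last holds). Time passes only in rows, so rows that do not move let the fingers close. It prints the time, the measured TCP pose, the force, the opening and the grip force at its end. No shift or turn number may pass 1 either way. Input that does not fit is refused with a message, and nothing moves.
- robot.observe(): the state, without advancing time (a new reading comes with each control period).
- optics.read_camera(name): name is "scene" or "top" or "wrist"; returns a dict with "image" (400x640x3 uint8, red, green, blue), "fx", "fy", "cx", "cy" (pixels), "pose" (4x4, takes a point from camera to world coordinates). Camera axes: x right, y down, z forward; pixel columns grow to the right and rows downward; lengths in m; the calibration is good to about 2 mm. A picture is of the moment at which its call begins. There is no depth.
- robot.hand_in(): hands the job in; it is judged then, once.
The state is a dict: "time": time; "qpos": joint angles; "qvel": joint speeds; "joint_efforts": joint torques, N m; "tool_pos": TCP position; "tool_rot": TCP orientation; "contact_force": force on the tool from outside, world axes, zero at the start; "torque": the same for the moment, N m; "opening": finger opening in m; "grip_force": force on a finger pad.
Only numpy, scipy, OpenCV 4.12 (cv2) and the standard library are available. Lean on these libraries where they do the work, as an engineer would, in place of code of your own. Each camera call takes 0.05 s, during which the arm holds its last target. There are 200 camera calls.

## Working session

There is one attempt and no reset: what is moved stays moved. The work goes in short steps, Python scripts to look and compute and a shell command to move; the robot and the scene stay as the last step left them, time stands still between calls to the robot, and variables do not carry over. Pictures are saved under pics/ and viewed, at most 10 in all, crops included, and the job is handed in when it is done.

```bash
ls; mkdir -p pics
python3 - <<'E'
from cell import robot, optics
import cv2,numpy as np
s=robot.observe();print(s)
for n in("scene","top","wrist"):
    c=optics.read_camera(n);print(n,c["fx"],c["fy"],c["cx"],c["cy"],np.round(c["pose"],4).tolist())
    cv2.imwrite(f"pics/{n}0.png",c["image"][...,::-1])
a=cv2.imread("pics/scene0.png");b=cv2.imread("pics/top0.png")
E
```

```text
cell.py
drive.py
pics
{'time': 0.0, 'qpos': array([-1.26096428e+00,  3.42712199e-01,  1.52502530e+00, -1.36618799e-05,
        1.27537219e+00, -1.45986597e-01]), 'qvel': array([-0.00102907,  0.00184743, -0.00184754, -0.00115799,  0.00033797,
       -0.00207726]), 'joint_efforts': array([-7.00227656e-05, -4.31240273e+01, -2.44217902e+01,  7.16973888e-02,
        5.60603582e-02, -1.47910087e-04]), 'tool_pos': array([ 0.23108635, -0.47125476,  0.40404732]), 'tool_rot': array([-3.14008986e+00, -2.07754743e-04,  4.55822476e-01]), 'contact_force': array([-0.56592655, -0.18016597,  0.35487211]), 'torque': array([ 0.00431179,  0.01764473, -0.04171417]), 'grip_force': 0.0, 'opening': 0.0918307798317291}
scene 467.7883229280806 467.7883229280806 309.6332202793394 203.62376898757765 [[-0.4884, 0.5872, -0.6455, 1.3699], [0.8726, 0.3326, -0.3577, 0.4146], [0.0046, -0.738, -0.6748, 0.971], [0.0, 0.0, 0.0, 1.0]]
top 379.24866627243733 379.24866627243733 321.3570263370979 196.02892026412295 [[0.0054, -0.9989, 0.0472, 0.514], [-1.0, -0.0055, -0.0016, 0.0016], [0.0019, -0.0472, -0.9989, 1.3205], [0.0, 0.0, 0.0, 1.0]]
wrist 328.53152411437424 328.53152411437424 321.9072810705818 200.39258207281426 [[0.4414, -0.8701, -0.2191, 0.2889], [-0.8973, -0.4286, -0.1058, -0.4429], [-0.0019, 0.2433, -0.9699, 0.3842], [0.0, 0.0, 0.0, 1.0]]
```

View pics/scene0.png

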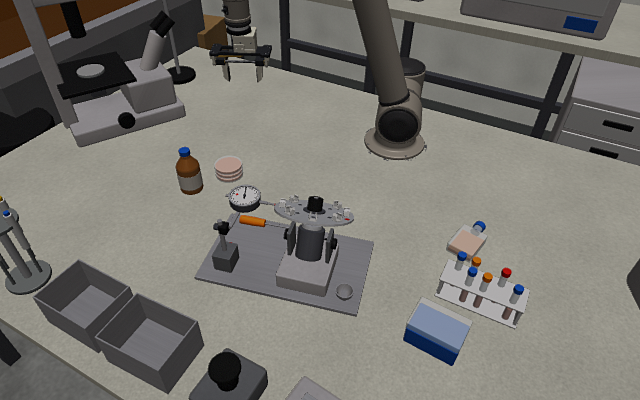

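View pics/top0.png

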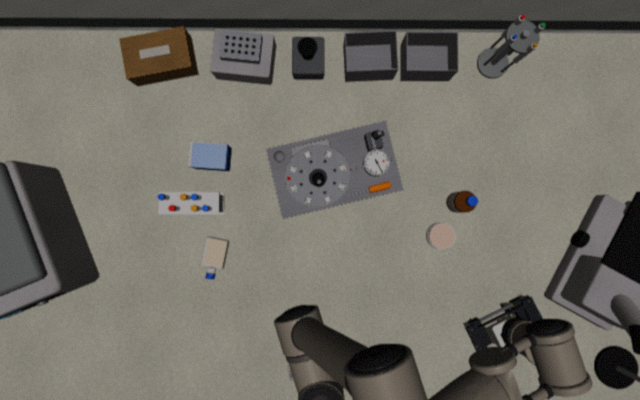

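The scene view shows the knob at about (315,203). The top view shows it at (318,178), with the dial at (376,163) and the plate's corners near (267,150), (387,122), (402,190) and (283,217). Next I'll triangulate them.

```bash
cat > h.py <<'E'
import numpy as np,cv2
from cell import robot, optics
def ray(c,u,v):
    d=c["pose"][:3,:3]@np.array([(u-c["cx"])/c["fx"],(v-c["cy"])/c["fy"],1.]);return c["pose"][:3,3],d/np.linalg.norm(d)
def plane(c,u,v,z):
    o,d=ray(c,u,v);return o+d*(z-o[2])/d[2]
def tri(rs):
    A=sum(np.eye(3)-np.outer(d,d) for o,d in rs);b=sum((np.eye(3)-np.outer(d,d))@o for o,d in rs)
    p=np.linalg.solve(A,b);return p,[np.linalg.norm(np.cross(p-o,d)) for o,d in rs]
def proj(c,p):
    q=c["pose"][:3,:3].T@(np.asarray(p)-c["pose"][:3,3]);return np.array([q[0]/q[2]*c["fx"]+c["cx"],q[1]/q[2]*c["fy"]+c["cy"]])
E
python3 - <<'E'
from h import *
s=optics.read_camera("scene");t=optics.read_camera("top")
for n,c,(x,y) in(("s",s,(315,203)),("t",t,(318,178))):
    g=c["image"].max(2)
    m=(g<60).astype(np.uint8);k,l,st,ce=cv2.connectedComponentsWithStats(m)
    i=l[y,x];print(n,i,st[i],ce[i])
im=t["image"];hsv=cv2.cvtColor(im,cv2.COLOR_RGB2HSV)
# plate quad
sub=im[100:240,250:420];print(im[145,300],im[195,350],im[230,260])
a=cv2.resize(s["image"][170:300,190:380],None,fx=4,fy=4,interpolation=cv2.INTER_CUBIC)[:,:760]
b=cv2.resize(im[118:222,262:408],None,fx=5,fy=5,interpolation=cv2.INTER_CUBIC)
cv2.imwrite("pics/a.png",a[...,::-1]);cv2.imwrite("pics/b.png",b[...,::-1])
E
```

```text
s 185 [303 196  22  18 256] [314.6796875 205.1015625]
t 70 [309 169  18  18 219] [317.50228311 177.2283105 ]
[109 108 110] [101  99 102] [138 133 122]
```

View pics/a.png

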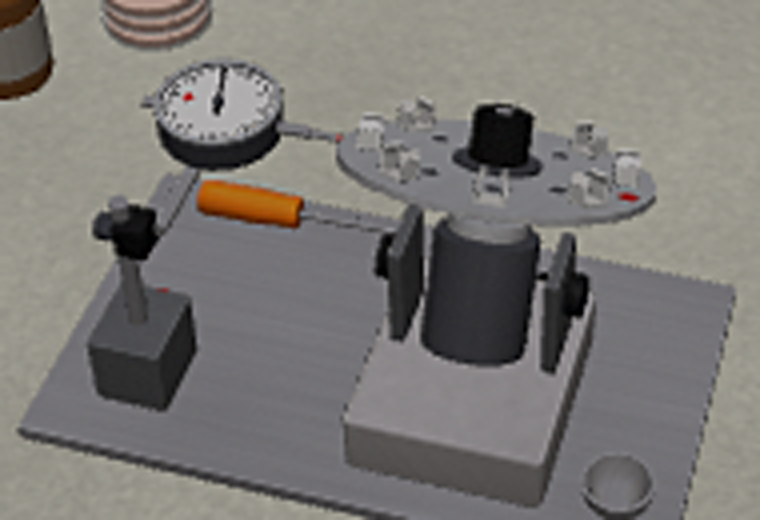

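View pics/b.png

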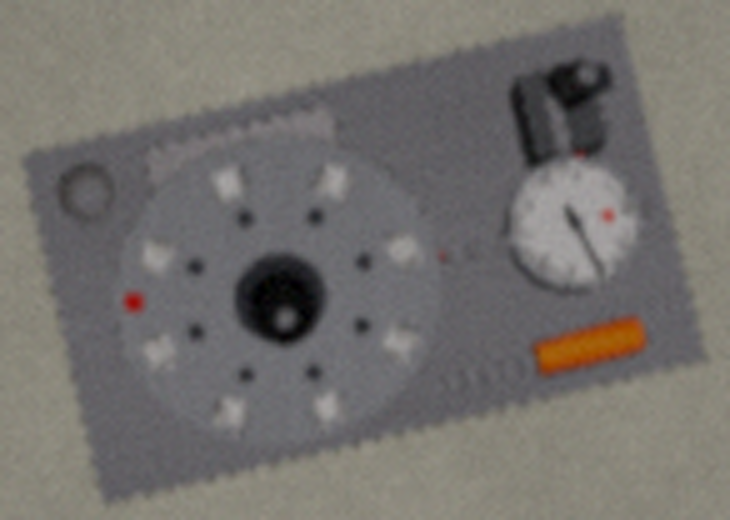

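The dial shows clearly in both views. In crop b the zero dot is at (608,215) and the needle tip at (603,277). The knob's grey cap centre is at (508,110) in crop a and (284,320) in crop b, and the plate corners are visible too.

Run:
```python
from h import *
from scipy.spatial.transform import Rotation as R
s=optics.read_camera("scene");t=optics.read_camera("top")
S=lambda x,y:((x+.5)/4-.5+190,(y+.5)/4-.5+170)
T=lambda x,y:((x+.5)/5-.5+262,(y+.5)/5-.5+118)
both=lambda a,b:tri([ray(s,*S(*a)),ray(t,*T(*b))])
cap,e=both((508,110),(284,320));print("cap",cap,e)
print("dial zero dot",both((189,97),(608,215)));st,e=both((340,138),(443,257));print("stylus",st,e)
print("red dot",both((628,197),(134,302)))
C=np.array([plane(t,*T(*p),.012) for p in((25,155),(620,15),(705,360),(105,503))]);print(C)
print("sides",np.linalg.norm(C-np.roll(C,-1,0),axis=1))
d1=C[0]-C[1]+C[3]-C[2];d2=C[0]-C[3]+C[1]-C[2]
yaw=np.mean([np.arctan2(-d1[0],d1[1]),np.arctan2(d2[1],d2[0])]);print("yaw",np.arctan2(-d1[0],d1[1]),np.arctan2(d2[1],d2[0]))
Rz=R.from_euler('z',yaw).as_matrix();o=C.mean(0)-Rz@[-.005,-.065,0]
dm=o+Rz@[-.033,0,.163];z=Rz@[-np.sin(.4887),0,np.cos(.4887)]
print("from plate: disc mid",dm,"cap",dm+z*.037," measured knob",cap-z*.014,"z",z)
print("stylus-knob in knob frame",np.c_[np.cross(Rz[:,1],z),Rz[:,1],z].T@(st-(cap-z*.014)))
np.savez("k.npz",knob=cap-z*.014,z=z,y=Rz[:,1])
w=optics.read_camera("wrist");q=robot.observe();r=R.from_euler('xyz',q["tool_rot"]).as_matrix();print("cam in tool",r.T@(w["pose"][:3,3]-q["tool_pos"]),(r.T@w["pose"][:3,:3]).round(2).tolist())
```

```text
cap [0.60855595 0.01029279 0.2048986 ] [np.float64(0.001691333547599824), np.float64(0.001691333547599869)]
dial zero dot (array([ 0.67512555, -0.18498378,  0.18208805]), [np.float64(0.00155338157569176), np.float64(0.0015533815756916544)])
stylus [ 0.65062905 -0.08657665  0.17131751] [np.float64(0.0011420781962986624), np.float64(0.0011420781962986025)]
red dot (array([0.62096598, 0.10028554, 0.18373383]), [np.float64(0.0012135869213129407), np.float64(0.0012135869213129656)])
[[ 0.73974783  0.19060649  0.012     ]
 [ 0.84046978 -0.22313165  0.012     ]
 [ 0.59966165 -0.28131185  0.012     ]
 [ 0.4986916   0.13257149  0.012     ]]
sides [0.42582175 0.24773674 0.42602156 0.24794388]
yaw 0.23904126124121705 0.23665876657574866
from plate: disc mid [0.62711611 0.01125648 0.175     ] cap [0.61023445 0.0071637  0.20766893]  measured knob [0.61494361 0.01184141 0.19253738] z [-0.45626113 -0.11061556  0.88294393]
stylus-knob in knob frame [ 0.00018464 -0.10405525 -0.02413127]
cam in tool [ 6.44404461e-02 -5.09669019e-06  1.99898642e-02] [[0.0, -0.97, -0.24], [1.0, 0.0, -0.0], [0.0, -0.24, 0.97]]
```

```bash
cat >> h.py <<'E'
from scipy.spatial.transform import Rotation as R
def delta(p=None,X=None):
    q=robot.observe();r=R.from_euler('xyz',q["tool_rot"])
    print("t",round(q["time"],2),"q",q["qpos"].round(3),"F",q["contact_force"].round(1),"open",round(q["opening"],4))
    if p is not None: print("dp tool",(r.inv().apply(p-q["tool_pos"])).round(4))
    if X is not None: print("rv",(r.inv()*R.from_matrix(X)).as_rotvec().round(4))
E
python3 - <<'E'
from h import *
k=np.load("k.npz");z,y=k["z"],k["y"];K=np.array([.616,.010,.194])
X=np.c_[y,np.cross(-z,y),-z];np.savez("k.npz",knob=K,z=z,y=y,X=X)
delta(None,X)
r=X.T@(K+z*.259-robot.observe()["tool_pos"]);print("after rot dp",r.round(4))
E
```

```text
t 0.4 q [-1.261  0.342  1.524 -0.     1.275 -0.146] F [-0.4 -0.4 -0.4] open 0.092
rv [-0.4113  0.3301 -1.3241]
after rot dp [0.3771 0.3315 0.1559]
```

The manual's scale: shifts go in shares of 0.8 m and turns go in shares of 2 rad. Converting my numbers, -0.1103 rad / 2 = -0.0552.

```bash
echo '[[0,0,0,-0.0172,0.0138,-0.0552],[0,0,0,-0.0172,0.0138,-0.0552],[0,0,0,-0.0172,0.0138,-0.0552],[0,0,0,-0.0172,0.0138,-0.0552],[0,0,0,-0.0172,0.0138,-0.0552],[0,0,0,-0.0172,0.0138,-0.0552]]' > mv.in && python3 drive.py mv.in 0.07
echo '[[0,0,0,-0.0172,0.0138,-0.0552],[0,0,0,-0.0172,0.0138,-0.0552],[0,0,0,-0.0172,0.0138,-0.0552],[0,0,0,-0.0172,0.0138,-0.0552],[0,0,0,-0.0172,0.0138,-0.0552],[0,0,0,-0.0172,0.0138,-0.0552]]' > mv.in && python3 drive.py mv.in
echo '[[0.0338,0.0296,0.0138,0,0,0],[0.0338,0.0296,0.0138,0,0,0],[0.0338,0.0296,0.0138,0,0,0],[0.0338,0.0296,0.0138,0,0,0],[0.0338,0.0296,0.0138,0,0,0],[0.0338,0.0296,0.0138,0,0,0],[0.0338,0.0296,0.0138,0,0,0]]' > mv.in && python3 drive.py mv.in
echo '[[0.0338,0.0296,0.0138,0,0,0],[0.0338,0.0296,0.0138,0,0,0],[0.0338,0.0296,0.0138,0,0,0],[0.0338,0.0296,0.0138,0,0,0],[0.0338,0.0296,0.0138,0,0,0],[0.0338,0.0296,0.0138,0,0,0],[0,0,0,0,0,0]]' > mv.in && python3 drive.py mv.in
python3 - <<'E'
from h import *
k=np.load("k.npz");delta(k["knob"]+k["z"]*.259,k["X"])
w=optics.read_camera("wrist");cv2.imwrite("pics/w1.png",w["image"][...,::-1])
print(proj(w,k["knob"]+.014*k["z"]))
E
```

```text
time: 0.9
tool_pos: [0.2311, -0.4713, 0.4048]
tool_rot: [2.895, -0.086, 1.138]
contact_force: [0.6, -0.4, 0.1]
opening: 0.0701
grip_force: 0.0
time: 1.4
tool_pos: [0.231, -0.4714, 0.4048]
tool_rot: [2.651, 0.002, 1.813]
contact_force: [-0.9, -0.9, -0.3]
opening: 0.0695
grip_force: 0.0
time: 1.98
tool_pos: [0.3646, -0.2431, 0.4149]
tool_rot: [2.652, 0.001, 1.808]
contact_force: [0.3, 0.2, 0.3]
opening: 0.0701
grip_force: 0.0
time: 2.57
tool_pos: [0.4799, -0.0454, 0.4236]
tool_rot: [2.651, -0.001, 1.814]
contact_force: [-1.6, -0.0, -0.5]
opening: 0.0698
grip_force: 0.0
t 2.57 q [-0.329  0.147  1.782  0.356  0.824 -0.765] F [-1.6 -0.  -0.5] open 0.0698
dp tool [0.0216 0.0205 0.0121]
rv [ 0.002  -0.0033  0.0048]
[349.84214562 180.26673938]
```

View pics/w1.png

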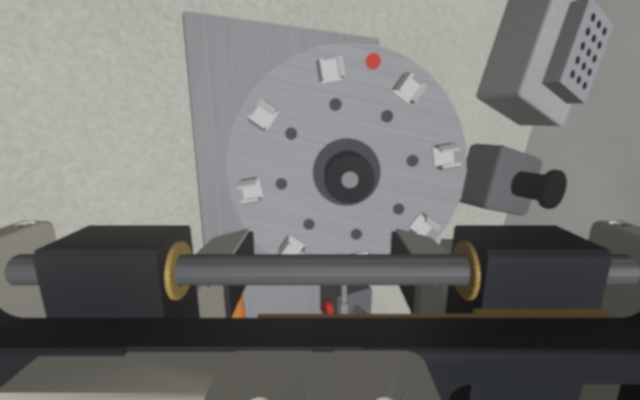

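The wrist view shows the knob cap at (349.5,180), and the predicted position was (349.8,180.3), so the two agree. I'll finish the hover move and spin back towards one end of joint 6.

To row units: 0.0216 m / 0.8 = 0.027, 0.0205 m / 0.8 = 0.0256, -0.12 rad / 2 = -0.06.

```bash
echo '[[0.027,0.0256,0.0151,0,0,0],[0,0,0,0,0,-0.06],[0,0,0,0,0,-0.06],[0,0,0,0,0,-0.06],[0,0,0,0,0,-0.06],[0,0,0,0,0,-0.06],[0,0,0,0,0,-0.06],[0,0,0,0,0,-0.06]]' > mv.in && python3 drive.py mv.in >/dev/null
echo '[[0,0,0,0,0,-0.06],[0,0,0,0,0,-0.06],[0,0,0,0,0,-0.06],[0,0,0,0,0,-0.06],[0,0,0,0,0,-0.06],[0,0,0,0,0,-0.06],[0,0,0,0,0,-0.06],[0,0,0,0,0,-0.06]]' > mv.in && python3 drive.py mv.in >/dev/null
echo '[[0,0,0,0,0,-0.06],[0,0,0,0,0,-0.06],[0,0,0,0,0,-0.06],[0,0,0,0,0,0]]' > mv.in && python3 drive.py mv.in
python3 - <<'E'
from h import *
k=np.load("k.npz");delta(k["knob"]+k["z"]*.259)
q=robot.observe();r=R.from_euler('xyz',q["tool_rot"]).as_matrix();print("axis",r[:,2],-k["z"])
w=optics.read_camera("wrist");cv2.imwrite("pics/w2.png",w["image"][...,::-1])
print(proj(w,k["knob"]+.014*k["z"]))
E
```

```text
time: 4.28
tool_pos: [0.496, -0.025, 0.422]
tool_rot: [-2.852, 0.399, -2.253]
contact_force: [-0.6, 0.2, -0.5]
opening: 0.0701
grip_force: 0.0
t 4.28 q [-0.27   0.174  1.753  0.32   0.806 -2.845] F [-0.6  0.2 -0.5] open 0.0701
dp tool [-0.0059  0.0029  0.0009]
axis [ 0.45640662  0.10934188 -0.88302738] [ 0.45626113  0.11061556 -0.88294393]
[325.67913082 220.12881815]
```

View pics/w2.png

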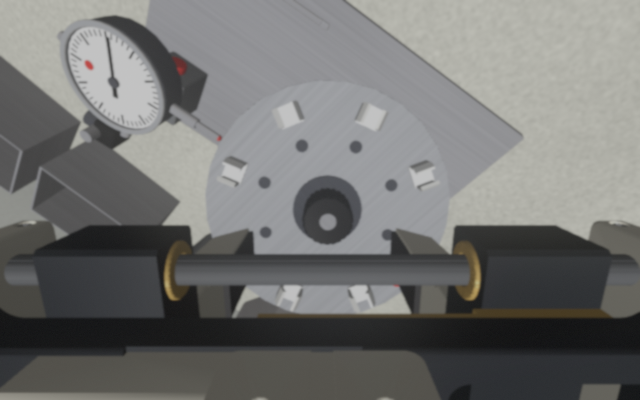

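The cap is at (328,221) against a prediction of (325.7,220.1), about 1.5 mm off. The dial is clearly visible with its centre at about (113,80). I'll correct half of that error, descend and grip.

To row units: 0.02 m / 0.8 = 0.025, 0.015 m / 0.8 = 0.0188.

```bash
echo '[[-0.0075,0.005,0,0,0,0],[0,0,0.025,0,0,0],[0,0,0.025,0,0,0],[0,0,0.025,0,0,0],[0,0,0.0188,0,0,0],[0,0,0.0138,0,0,0],[0,0,0.0125,0,0,0],[0,0,0,0,0,0]]' > mv.in && python3 drive.py mv.in
python3 - <<'E'
from h import *
k=np.load("k.npz");delta(k["knob"]+k["z"]*.163)
E
echo '[[0,0,0,0,0,0],[0,0,0,0,0,0],[0,0,0,0,0,0],[0,0,0,0,0,0],[0,0,0,0,0,0],[0,0,0,0,0,0]]' > mv.in && python3 drive.py mv.in 0.03 15
python3 - <<'E'
from h import *
k=np.load("k.npz");delta(k["knob"]+k["z"]*.163)
for n in("top","scene"): cv2.imwrite(f"pics/{n}_g.png",optics.read_camera(n)["image"][...,::-1])
w=optics.read_camera("wrist");cv2.imwrite("pics/wr_g.png",w["image"][...,::-1])
A=[cv2.imread("pics/top_g.png")[130:200,340:410],cv2.imread("pics/scene_g.png")[165:225,215:275],w["image"][:200,:320,::-1]]
A=[cv2.resize(a,(260,260),interpolation=cv2.INTER_CUBIC) for a in A];cv2.imwrite("pics/g.png",np.hstack(A))
E
```

```text
time: 5.0
tool_pos: [0.5411, -0.006, 0.337]
tool_rot: [-2.857, 0.4, -2.258]
contact_force: [-0.7, -0.4, 0.1]
opening: 0.0701
grip_force: 0.0
t 5.0 q [-0.206  0.348  1.773  0.361  0.606 -2.856] F [-0.7 -0.4  0.1] open 0.0701
dp tool [ 0.0008 -0.002  -0.0008]
time: 5.5
tool_pos: [0.5409, -0.0064, 0.3391]
tool_rot: [-2.853, 0.401, -2.256]
contact_force: [-0.9, -1.6, 1.5]
opening: 0.036
grip_force: 15.0
t 5.5 q [-0.206  0.344  1.772  0.361  0.607 -2.858] F [-0.9 -1.6  1.5] open 0.036
dp tool [ 0.0012 -0.0013  0.0012]
```

View pics/g.png

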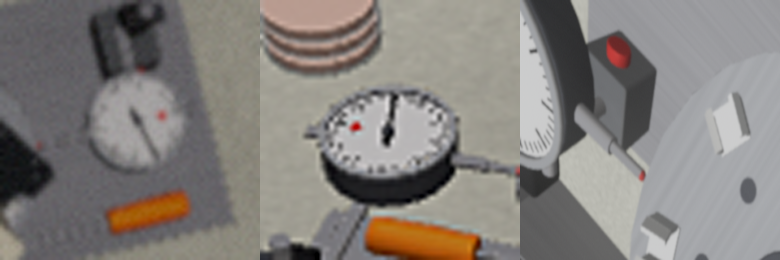

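The grip is good at 36.0 mm opening. The dial is readable in the top view (left, needle at about 5 o'clock) and in the scene view (middle, needle straight up). I'll write a needle reader, check it, then sweep.

```bash
cat > needle.py <<'E'
from h import *
import json,sys
def face(c,C,N=161,half=.04):
    g=np.array([proj(c,C+[x,y,0]) for x,y in((-half,half),(half,half),(half,-half),(-half,-half))],np.float32)
    H=cv2.getPerspectiveTransform(g,np.array([[0,0],[N-1,0],[N-1,N-1],[0,N-1]],np.float32))
    return cv2.warpPerspective(c["image"],H,(N,N),flags=cv2.INTER_CUBIC)   # x right, y up, from above
A=np.radians(np.arange(0,360,1.))
def dirn(im):  # angle (math, ccw) of needle and of red dot
    g=im.astype(float);ctr=80
    d=255-g.max(2);r=np.linspace(13,26,20)*2
    P=cv2.remap(d.astype(np.float32),(ctr+np.outer(np.cos(A),r)).astype(np.float32),(ctr-np.outer(np.sin(A),r)).astype(np.float32),cv2.INTER_LINEAR).mean(1)
    P=cv2.GaussianBlur(np.r_[P,P,P].reshape(-1,1),(1,15),4)[360:720,0];i=P.argmax()
    k=np.arange(-12,13);w=np.clip(P[(i+k)%360]-P[(i+12)%360]/2-P[(i-12)%360]/2,0,None)
    red=(g[...,0]-g[...,1:].max(2));red[np.hypot(*(np.mgrid[:161,:161]-80))>60]=0;red=np.clip(red-50,0,None);ys,xs=np.mgrid[:161,:161]
    x,y=(red*xs).sum()/red.sum(),(red*ys).sum()/red.sum()
    return i+(w*k).sum()/w.sum(),np.degrees(np.arctan2(80-y,x-80)),np.hypot(x-80,y-80)/2
def centre(s,t):
    S=lambda x,y:((x+.5)/4-.5+190,(y+.5)/4-.5+170);T=lambda x,y:((x+.5)/5-.5+262,(y+.5)/5-.5+118)
    return plane(s,*S(219,100),.182),plane(t,*T(573,222),.182)
def read(show=False):
    q=robot.observe();s=optics.read_camera("scene");t=optics.read_camera("top");Cs,Ct=centre(s,t)
    fs,ft=face(s,Cs),face(t,Ct);out=[]
    for f in(fs,ft):
        n,z,r=dirn(f);out.append(round(np.radians((z-n)%360),3))
        if show: print(n,z,r)
    if show: print(Cs,Ct);cv2.imwrite("pics/f.png",cv2.resize(np.hstack([fs,ft]),None,fx=2,fy=2)[...,::-1])
    print("t",round(q["time"],2),"j6",q["qpos"][5].round(3),"needle s,t",*out,"F",q["contact_force"].round(1))
    open("log.txt","a").write(json.dumps([q["time"],q["qpos"][5],*out])+"\n")
if __name__=="__main__": read(len(sys.argv)>1)
E
python3 needle.py 1
```

```text
209.2204847828111 -69.80660508899031 20.319825507347222
209.8886093748065 -78.5776805314497 21.369206447211834
[ 0.66751912 -0.16515713  0.182     ] [ 0.67157588 -0.16521852  0.182     ]
t 5.65 j6 -2.858 needle s,t 1.413 1.248 F [-1.7 -0.7  3.5]
```

View pics/f.png

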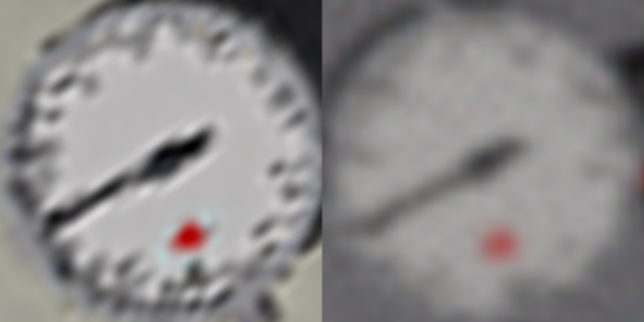

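The rectified faces from both cameras show the needle and the red dot clearly, and the readings agree (1.41 and 1.25 rad). Sweeping now.

To row units: 0.1 rad / 2 = 0.05.

```bash
echo '[[0,0,0,0,0,0.05],[0,0,0,0,0,0.05],[0,0,0,0,0,0.05],[0,0,0,0,0,0.05],[0,0,0,0,0,0]]' > mv.in && python3 drive.py mv.in >/dev/null; python3 needle.py
echo '[[0,0,0,0,0,0.05],[0,0,0,0,0,0.05],[0,0,0,0,0,0.05],[0,0,0,0,0,0.05],[0,0,0,0,0,0]]' > mv.in && python3 drive.py mv.in >/dev/null; python3 needle.py
echo '[[0,0,0,0,0,0.05],[0,0,0,0,0,0.05],[0,0,0,0,0,0.05],[0,0,0,0,0,0.05],[0,0,0,0,0,0]]' > mv.in && python3 drive.py mv.in; python3 needle.py
```

```text
t 6.17 j6 -2.454 needle s,t 1.678 1.484 F [-1.9 -2.9  4.9]
t 6.68 j6 -2.056 needle s,t 1.44 1.287 F [-2.8 -3.1  5.8]
time: 7.2
tool_pos: [0.5411, -0.0067, 0.3391]
tool_rot: [2.845, 0.396, 2.706]
contact_force: [-3.3, -4.0, 5.5]
opening: 0.0361
grip_force: 15.0
t 7.2 j6 -1.656 needle s,t 0.895 0.769 F [-3.3 -4.   5.5]
```

To row units: 0.1 rad / 2 = 0.05.

```bash
echo '[[0,0,0,0,0,0.05],[0,0,0,0,0,0.05],[0,0,0,0,0,0.05],[0,0,0,0,0,0.05],[0,0,0,0,0,0]]' > mv.in && python3 drive.py mv.in >/dev/null; python3 needle.py
echo '[[0,0,0,0,0,0.05],[0,0,0,0,0,0.05],[0,0,0,0,0,0.05],[0,0,0,0,0,0.05],[0,0,0,0,0,0]]' > mv.in && python3 drive.py mv.in >/dev/null; python3 needle.py
echo '[[0,0,0,0,0,0.05],[0,0,0,0,0,0.05],[0,0,0,0,0,0.05],[0,0,0,0,0,0.05],[0,0,0,0,0,0]]' > mv.in && python3 drive.py mv.in >/dev/null; python3 needle.py
echo '[[0,0,0,0,0,0.05],[0,0,0,0,0,0.05],[0,0,0,0,0,0.05],[0,0,0,0,0,0.05],[0,0,0,0,0,0]]' > mv.in && python3 drive.py mv.in >/dev/null; python3 needle.py
echo '[[0,0,0,0,0,0.05],[0,0,0,0,0,0.05],[0,0,0,0,0,0.05],[0,0,0,0,0,0.05],[0,0,0,0,0,0]]' > mv.in && python3 drive.py mv.in >/dev/null; python3 needle.py
echo '[[0,0,0,0,0,0.05],[0,0,0,0,0,0.05],[0,0,0,0,0,0.05],[0,0,0,0,0,0.05],[0,0,0,0,0,0]]' > mv.in && python3 drive.py mv.in >/dev/null; python3 needle.py
echo '[[0,0,0,0,0,0.05],[0,0,0,0,0,0.05],[0,0,0,0,0,0.05],[0,0,0,0,0,0.05],[0,0,0,0,0,0]]' > mv.in && python3 drive.py mv.in; python3 needle.py
```

```text
t 7.72 j6 -1.256 needle s,t 0.569 0.445 F [-2.4 -4.1  5.1]
t 8.23 j6 -0.856 needle s,t 0.843 0.719 F [-3.3 -5.2  5.6]
t 8.75 j6 -0.456 needle s,t 1.937 1.715 F [-4.  -5.4  4.7]
t 9.27 j6 -0.056 needle s,t 3.432 3.206 F [-5.  -5.3  6.2]
t 9.78 j6 0.344 needle s,t 4.638 4.493 F [-5.5 -5.1  5.2]
t 10.3 j6 0.744 needle s,t 5.005 4.896 F [-5.4 -4.6  6.4]
time: 10.82
tool_pos: [0.5407, -0.0066, 0.3388]
tool_rot: [-3.001, -0.47, -0.067]
contact_force: [-4.8, -3.3, 5.4]
opening: 0.0355
grip_force: 15.0
t 10.82 j6 1.144 needle s,t 4.454 4.303 F [-4.8 -3.3  5.4]
```

The high peak is near j6 ≈ 0.73, about 5.0 rad on the needle. The false peak is near -2.4, about 1.68. I'll complete the whole turn, including a regrasp.

To row units: 0.1 rad / 2 = 0.05.

```bash
echo '[[0,0,0,0,0,0.05],[0,0,0,0,0,0.05],[0,0,0,0,0,0.05],[0,0,0,0,0,0.05],[0,0,0,0,0,0]]' > mv.in && python3 drive.py mv.in >/dev/null; python3 needle.py
echo '[[0,0,0,0,0,0.05],[0,0,0,0,0,0.05],[0,0,0,0,0,0.05],[0,0,0,0,0,0.05],[0,0,0,0,0,0]]' > mv.in && python3 drive.py mv.in >/dev/null; python3 needle.py
echo '[[0,0,0,0,0,0.05],[0,0,0,0,0,0.05],[0,0,0,0,0,0.05],[0,0,0,0,0,0.05],[0,0,0,0,0,0]]' > mv.in && python3 drive.py mv.in >/dev/null; python3 needle.py
echo '[[0,0,0,0,0,0.05],[0,0,0,0,0,0.05],[0,0,0,0,0,0.05],[0,0,0,0,0,0.05],[0,0,0,0,0,0]]' > mv.in && python3 drive.py mv.in; python3 needle.py
echo '[[0,0,0,0,0,0],[0,0,0,0,0,0],[0,0,0,0,0,0],[0,0,0,0,0,0]]' > mv.in && python3 drive.py mv.in 0.06 ; python3 needle.py
echo '[[0,0,0,0,0,-0.06],[0,0,0,0,0,-0.06],[0,0,0,0,0,-0.06],[0,0,0,0,0,-0.06],[0,0,0,0,0,-0.06]]' > mv.in && python3 drive.py mv.in >/dev/null
echo '[[0,0,0,0,0,-0.06],[0,0,0,0,0,-0.06],[0,0,0,0,0,-0.06],[0,0,0,0,0,-0.06],[0,0,0,0,0,-0.06],[0,0,0,0,0,0]]' > mv.in && python3 drive.py mv.in ; python3 needle.py
python3 - <<'E'
from h import *
k=np.load("k.npz");delta(k["knob"]+k["z"]*.163)
E
```

```text
t 11.33 j6 1.544 needle s,t 3.11 2.924 F [-5.  -3.7  5.5]
t 11.85 j6 1.944 needle s,t 1.666 1.492 F [-4.9 -2.5  5.8]
t 12.37 j6 2.344 needle s,t 0.727 0.614 F [-4.6 -2.7  6. ]
time: 12.88
tool_pos: [0.5408, -0.0064, 0.339]
tool_rot: [-2.671, 0.139, -1.6]
contact_force: [-4.1, -1.8, 5.6]
opening: 0.0356
grip_force: 15.0
t 12.88 j6 2.744 needle s,t 0.597 0.471 F [-4.1 -1.8  5.6]
time: 13.32
tool_pos: [0.5409, -0.0061, 0.3382]
tool_rot: [-2.672, 0.138, -1.598]
contact_force: [-0.3, 0.7, -0.2]
opening: 0.0569
grip_force: 0.0
t 13.32 j6 2.741 needle s,t 0.599 0.485 F [-0.3  0.7 -0.2]
time: 14.33
tool_pos: [0.5409, -0.0062, 0.3385]
tool_rot: [-2.825, -0.379, -0.488]
contact_force: [1.2, 0.2, 0.2]
opening: 0.0601
grip_force: 0.0
t 14.33 j6 1.538 needle s,t 0.598 0.482 F [1.2 0.2 0.2]
t 14.43 q [-0.206  0.345  1.772  0.361  0.607  1.546] F [-1.  -0.1 -0.3] open 0.0598
dp tool [0.0011 0.0015 0.0006]
```

To row units: 0.1 rad / 2 = 0.05.

```bash
echo '[[0,0,0,0,0,0],[0,0,0,0,0,0],[0,0,0,0,0,0],[0,0,0,0,0,0],[0,0,0,0,0,0]]' > mv.in && python3 drive.py mv.in 0.03 15; python3 needle.py
echo '[[0,0,0,0,0,0.05],[0,0,0,0,0,0.05],[0,0,0,0,0,0.05],[0,0,0,0,0,0.05],[0,0,0,0,0,0]]' > mv.in && python3 drive.py mv.in >/dev/null; python3 needle.py
echo '[[0,0,0,0,0,0.05],[0,0,0,0,0,0.05],[0,0,0,0,0,0.05],[0,0,0,0,0,0.05],[0,0,0,0,0,0]]' > mv.in && python3 drive.py mv.in ; python3 needle.py
python3 - <<'E'
import json,numpy as np
from scipy.optimize import curve_fit
L=np.array([json.loads(l) for l in open("log.txt")]);n=L[:,2:].mean(1)
th=L[:,1]+np.where(L[:,0]>13.4,1.203,0);ok=(L[:,0]<13)|(L[:,0]>14.4);th,n=th[ok],n[ok]
f=lambda t,a,b,c,p,q:a+b*np.cos(t-p)+c*np.cos(2*(t-q))
P,_=curve_fit(f,th,n,[2,1.7,1,.73,.73]);print(P,np.abs(f(th,*P)-n).max());g=np.linspace(-2.85,3.43,6281);F=f(g,*P);print("peak old j6",g[F.argmax()],F.max(),"new",g[F.argmax()]-1.203)
E
```

```text
time: 14.85
tool_pos: [0.5408, -0.0065, 0.3385]
tool_rot: [-2.823, -0.377, -0.493]
contact_force: [-1.3, -2.0, 0.0]
opening: 0.0359
grip_force: 15.0
t 14.85 j6 1.543 needle s,t 0.592 0.472 F [-1.3 -2.   0. ]
t 15.37 j6 1.946 needle s,t 1.006 0.886 F [-1.4 -2.3 -0.1]
time: 15.88
tool_pos: [0.541, -0.0063, 0.3386]
tool_rot: [-2.655, -0.048, -1.245]
contact_force: [-0.6, -0.8, 0.8]
opening: 0.0357
grip_force: 15.0
t 15.88 j6 2.343 needle s,t 1.519 1.334 F [-0.6 -0.8  0.8]
[2.02647952 1.69283287 1.25363178 0.70624938 0.70445871] 0.01905129973773967
peak old j6 0.7050000000000001 4.972942109586407 new -0.498
```

The full turn is covered and the fit residual is 0.02 rad. The peak corresponds to a current j6 of -0.498, so I need to turn -2.841 rad.

To row units: -0.1 rad / 2 = -0.05.

```bash
echo '[[0,0,0,0,0,-0.05],[0,0,0,0,0,-0.05],[0,0,0,0,0,-0.05],[0,0,0,0,0,-0.05],[0,0,0,0,0,-0.05],[0,0,0,0,0,-0.05],[0,0,0,0,0,-0.05],[0,0,0,0,0,-0.05]]' > mv.in && python3 drive.py mv.in >/dev/null
echo '[[0,0,0,0,0,-0.05],[0,0,0,0,0,-0.05],[0,0,0,0,0,-0.05],[0,0,0,0,0,-0.05],[0,0,0,0,0,-0.05],[0,0,0,0,0,-0.05],[0,0,0,0,0,-0.05],[0,0,0,0,0,-0.05]]' > mv.in && python3 drive.py mv.in >/dev/null
echo '[[0,0,0,0,0,-0.05],[0,0,0,0,0,-0.05],[0,0,0,0,0,-0.05],[0,0,0,0,0,-0.05],[0,0,0,0,0,-0.05],[0,0,0,0,0,-0.05],[0,0,0,0,0,-0.05],[0,0,0,0,0,-0.05]]' > mv.in && python3 drive.py mv.in >/dev/null; python3 needle.py
echo '[[0,0,0,0,0,-0.05],[0,0,0,0,0,-0.05],[0,0,0,0,0,-0.05],[0,0,0,0,0,-0.04],[0,0,0,0,0,-0.02],[0,0,0,0,0,-0.01],[0,0,0,0,0,0],[0,0,0,0,0,0]]' > mv.in && python3 drive.py mv.in; python3 needle.py
```

```text
t 17.98 j6 -0.067 needle s,t 4.478 4.357 F [-1.2 -3.7 -0.2]
time: 18.75
tool_pos: [0.541, -0.0067, 0.3386]
tool_rot: [2.66, -0.093, 1.63]
contact_force: [-0.7, -5.9, 0.4]
opening: 0.0353
grip_force: 15.0
t 18.75 j6 -0.497 needle s,t 5.006 4.898 F [-0.7 -5.9  0.4]
```

To row units: -0.02 m / 0.8 = -0.025, -0.015 m / 0.8 = -0.0188.

```bash
echo '[[0,0,0,0,0,0],[0,0,0,0,0,0],[0,0,0,0,0,0],[0,0,0,0,0,0],[0,0,0,0,0,0]]' > mv.in && python3 drive.py mv.in 0.065; python3 needle.py
echo '[[0,0,-0.0125,0,0,0],[0,0,-0.0188,0,0,0],[0,0,-0.025,0,0,0],[0,0,-0.025,0,0,0],[0,0,-0.025,0,0,0],[0,0,-0.025,0,0,0],[0,0,0,0,0,0],[0,0,0,0,0,0]]' > mv.in && python3 drive.py mv.in; python3 needle.py
python3 - <<'E'
from h import *
a=optics.read_camera("scene")["image"];b=optics.read_camera("top")["image"]
cv2.imwrite("pics/end.png",np.hstack([cv2.resize(a[130:310,160:380],(400,330)),cv2.resize(b[110:230,250:410],(400,330))])[...,::-1])
E
```

```text
time: 19.27
tool_pos: [0.5409, -0.006, 0.3386]
tool_rot: [2.661, -0.093, 1.631]
contact_force: [-0.1, 0.8, -0.1]
opening: 0.0631
grip_force: 0.0
t 19.27 j6 -0.498 needle s,t 5.016 4.902 F [-0.1  0.8 -0.1]
time: 20.03
tool_pos: [0.4926, -0.0179, 0.4326]
tool_rot: [2.658, -0.092, 1.631]
contact_force: [-0.1, -0.1, -0.3]
opening: 0.0654
grip_force: 0.0
t 20.03 j6 -0.456 needle s,t 5.017 4.906 F [-0.1 -0.1 -0.3]
```

View pics/end.png

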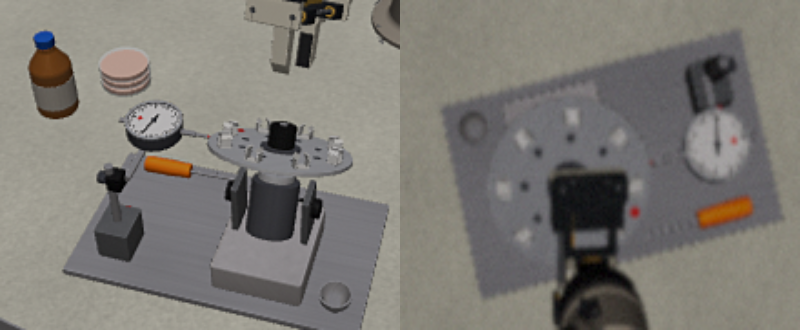

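The gripper is clear of the knob, the needle holds at 4.96 rad, and the driver, cup, dishes and bottle are undisturbed. Handing in.

```bash
python3 -c "
from cell import robot, optics
print(robot.hand_in())"
```

```text
the job is handed in; nothing more can be done
None
```

I turned the disc through a full turn at about 1.2 rad/s and left it standing released at its high spot, with the needle at about 4.96 rad against a fitted peak of 4.97 (false peak about 1.6), and handed the job in at about 20 s; the judge's verdict wasn't shown.

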